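Clear the light path and hold a cuvette in the beam

ROBOT

A 7-joint arm with a two-finger parallel gripper is mounted at the origin on a cart in front of the work surface, level with it; the furniture and walls round the work are solid. World frame = base frame: x ahead of the robot, y to its left, z up, the work surface at z = 0. Lengths are in mm, angles in rad, forces in N, time in s.
With the tool pointing down it reaches from about 400 to 875 mm from the base axis. Payload 4.4 kg.
Tool frame: the origin (TCP) lies where the fingers leave the gripper's body, on its centre line; the fingertips stand 73 mm ahead of it and the grasp point (between the pads) lies 54 mm ahead of it; z points along the fingers, y is the line along which they close (so a half turn about z gives the same grasp; the last joint's range is limited). The gripper opens to 85 mm and grips with 20 to 120 N. Pads are 22 mm wide; open, the fingers measure 114 mm over their backs; the gripper's body (76 mm by 85 mm) begins 54 mm behind the grasp point. The pads swing forward as they close: fully open they stand 13 mm farther back than shut.
Start: joints at [1.27, 0.628, 0.038, 1.517, -0.027, 0.996, -0.02], TCP at [151.246, -632.172, 303.913] pointing down, gripper open.
Joint ranges: [-3.06, 3.06], [-0.37, 2.12], [-1.25, 1.32], [0.18, 2.47], [-1.1, 4.24], [0.23, 1.98], [-2.94, 2.94]. Speed limits (rad/s): [2.57, 2.57, 3.14, 3.14, 3.14, 3.14, 3.14].

INTERFACE

Orientations are given as [roll, pitch, yaw] about the fixed x, y, z axes, in that order (R = Rz(yaw) Ry(pitch) Rx(roll)).
In Python, from cell import ctrl gives the robot as it stands.
- The arm moves only by the tool send_rows, never from a script. Its argument "rows" is a list that holds one entry, the list of rows, each a list of 6 numbers: the shift along the tool's x, y, z in cm, then the turn, a rotation vector about the tool's x, y, z in rad. In form: [[[tx, ty, tz, wx, wy, wz], ...]]. A call has 1 to 10 rows; each row is the pose to reach, as a shift and turn from the pose commanded when the call began, along the tool's axes at that moment; what a row does not reach only later rows make up. A row lasts 1/10 s, in which the tool goes at most 50 mm and 8.59 degrees, less where a joint would pass 70% of its speed; a pose out of reach is approached as far as the arm can. A call with a gripper value outside its range is refused whole. "grip" is the closure in counts, from 0 (fully open) to 255 (shut), set as the call begins (left out, the last holds). The fingers move at their own pace and stop on an object; the grip force is fixed at half the most. Time passes only in rows, so rows that repeat a pose let the fingers close. It gives the time, the measured TCP pose, the force, the opening and the grip force at its end, in the units of the state.
- ctrl.read_state(): the state, without advancing time (a new reading comes with each control period).
- ctrl.get_image(name): name is "side" or "top"; returns a dict with "pixels" (420x560x3 uint8, red, green, blue), "fx", "fy", "cx", "cy" (pixels), "extrinsics" (4x4, takes a point from camera to world coordinates). Camera axes: x right, y up, looking along -z (the intrinsics and any distortion apply to the point x, -y, -z); pixel columns grow to the right and rows downward; lengths in mm; the calibration is good to about 2 mm. A picture is of the moment at which its call begins. There is no depth.
- ctrl.finish_job(): hands the job in; it is judged then, once.
The state is a dict: "clock": time; "qpos": joint angles; "qd": joint speeds; "tau": joint torques, N m; "eef_pos": TCP position; "tool_rot": TCP orientation; "force": force on the tool from outside, world axes, zero at the start; "torque": the same for the moment, N m; "width": finger opening in mm; "gripper_force": force on a finger pad.
Only numpy, scipy, OpenCV 4.12 (cv2) and the standard library are available. Lean on these libraries where they do the work, as an engineer would, in place of code of your own. Each camera call takes 0.05 s, during which the arm holds its last target. There are 200 camera calls.

TASK

The red-capped reagent bottle left standing between the lamp and the detector of the small light bench blocks the light path: first lift it out and stand it upright on the worktop, off the bench. Then take the longer of the two glass cells from the rack, gripping it only by its two wide frosted side faces and never touching its two narrow clear end windows, and hold it upright midway between lamp and detector so that the light goes straight through both windows, a little below the middle of their height (15 mm above the cell's underside). Finish while still holding it still there, in the gripper and resting on nothing; leave everything else standing where it is.

Things in the scene. Friction and masses are not known exactly. Their poses are not given: they have to be found in the camera images.
- light_bench: Light bench, fixed. Base 70 (x) x 200 (y) x 12 mm high; grey finned lamp head (top 92 mm above the worktop) at the -y end, black detector head (top 90 mm) at +y, both 56 mm wide or less. Their 34 mm round barrels face one another 84 mm apart (ends at y = -42 and +42 mm). The light runs along y from barrel to barrel, 60 mm above the worktop, at x = 0. Origin: centre of underside.
- beam_mid (a point): The middle of the light path, midway between the two barrel ends, 60 mm above the worktop and 48 mm above the base plate; axes as the light bench's (y along the light).
- bottle_in_path: White plastic reagent bottle with red screw cap, 123 mm high, 150 to 290 g, body 52 mm in diameter, cap 31 mm in diameter from 104 to 123 mm. It stands upright on the base plate (underside 12 mm above the worktop) between the barrels, in the light path. Origin: centre of the underside.
- cell_rack: Grey plastic rack block, fixed, 34 (x) x 84 (y) x 22 mm high, with two wells 16 (x) x 26 (y) mm, 15 mm deep (floor 7 mm above the worktop), at y = -22 and +22 mm. The long cell stands in either one, the square cell in the other. Origin: centre of the underside.
- cuvette: The long glass cell, to be taken: 12.5 (x) x 22.6 (y) x 45 mm high, 20 g, white stopper 9 x 19 mm on top to 50 mm. Grip its two wide frosted faces (normal to x, 12.5 mm apart); its narrow end faces (normal to y) are the clear windows, for the light to pass along y. It stands upright in a rack well, 30 mm above the rack's top, long side along the rack's. Origin: centre of underside.
- cuvette_beam_point (a point): Point inside the long cell on its middle axis, 15 mm above its underside, that the light shall pass; axes as the cell's.
- window_a: Clear end window of the long cell, at -y, 9.5 mm wide, 43 mm high, not to be touched. Origin: its centre.
- window_b: Clear end window of the long cell, at +y, 9.5 mm wide, 43 mm high, not to be touched. Origin: its centre.
- square_cell: A shorter-path glass cell, 12.5 x 12.5 x 45 mm with white stopper to 50 mm, in the rack's other well. Bystander. Origin: centre of the underside.
- loupe: Black standing loupe, 36 mm in diameter, 34 mm high. Bystander. Origin: centre of the underside.
- beaker: Small glass beaker, 49 mm in diameter, 56 mm high, behind and to the left of the bench. Bystander. Origin: centre of the underside.
- microscope: Stereo microscope, fixed, about half a metre tall, to the right of the light bench with its eyepieces toward the robot: the arm must keep clear of it on its way. Origin: under its stand, on the worktop.
- pen: Red pen, 12 x 145 x 9 mm, lying along its y axis on the worktop in front of the bench. Bystander. Origin: centre of the underside.

How it is judged:
By the outcome, as a careful person would: the job done as asked, in the order asked, and still so for the second after the job is handed in, while the arm keeps its last pose, push and grip.
It also fails if it takes over 61 s, if anything falls off the work surface, if the arm or the gripper's body presses on something with over 40 N, if the wrist force passes 120 N, or if a joint passes its speed limit or range.

## Working session

There is one attempt and no reset: what is moved stays moved. The work goes in short steps, Python scripts to look and compute and a tool call to move; the robot and the scene stay as the last step left them, time stands still between calls to the robot, and variables do not carry over. Pictures are saved under pics/ and viewed, at most 10 in all, crops included, and the job is handed in when it is done.

Besides the shell and the picture viewer there is one more tool, called after ">>>" as name(argument=value, ...) on one line, values as JSON. send_rows: Moves the arm, as the interface text tells. Its arguments: {"type":"object","properties":{"rows":{"type":"array","items":{"type":"array","items":{"type":"array","items":{"type":"number"}}}},"grip":{"type":"number"}},"required":["rows"]}

```bash
ls; mkdir -p pics; python3 - <<'E'
from cell import ctrl
import cv2,numpy as np
for n in("side","top"):
    d=ctrl.get_image(n); cv2.imwrite(f"pics/{n}0.png",d["pixels"][:,:,::-1])
    print(n,d["fx"],d["fy"],d["cx"],d["cy"],d.keys());print(np.round(d["extrinsics"],3).tolist())
print(ctrl.read_state())
E
```

```text
pics
side 390.8795382865566 390.8795382865566 283.8345280919457 207.36226337125075 dict_keys(['pixels', 'fx', 'fy', 'cx', 'cy', 'extrinsics'])
[[-0.957, 0.155, -0.245, 353.032], [-0.289, -0.462, 0.838, 1020.02], [0.017, 0.873, 0.487, 591.444], [0.0, 0.0, 0.0, 1.0]]
top 507.5433421525321 507.5433421525321 281.0533915591467 209.08238719450173 dict_keys(['pixels', 'fx', 'fy', 'cx', 'cy', 'extrinsics'])
[[-0.005, 0.991, -0.131, 456.723], [-1.0, -0.005, -0.001, 135.988], [-0.001, 0.131, 0.991, 1175.354], [0.0, 0.0, 0.0, 1.0]]
{'clock': 0.1, 'qpos': array([ 1.27021264,  0.62929023,  0.03845474,  1.51826639, -0.02702443,
        0.99632275, -0.01998342]), 'qd': array([ 0.0003214 , -0.0023657 , -0.00017681, -0.00125712, -0.00072563,
       -0.00170253,  0.00057936]), 'tau': array([ 2.91527351e-03, -5.64536369e+01,  1.23109091e+00, -1.93975371e+01,
        1.15364202e-02,  5.45156407e-03, -4.81373729e-05]), 'eef_pos': array([ 151.13918687, -631.72883542,  303.05792558]), 'tool_rot': array([-3.13982400e+00,  5.43287600e-06,  2.34778937e-01]), 'force': array([-0.7112215 , -0.3882471 ,  0.54048056]), 'torque': array([ 0.01749064,  0.00317846, -0.01256177]), 'gripper_force': 0.0, 'width': 85.42426292981898}
```

View pics/side0.png

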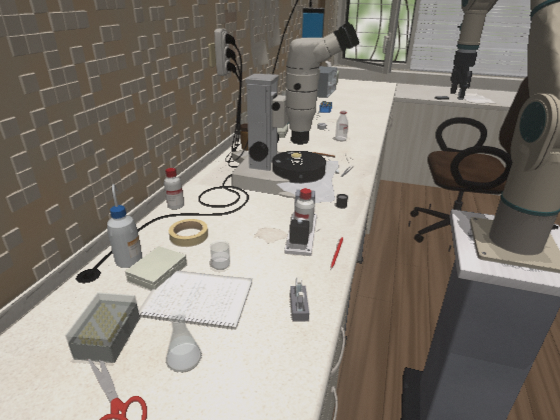

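View pics/top0.png

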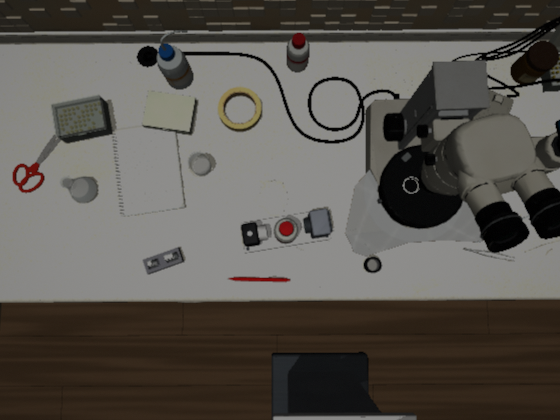

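The top view shows the bottle's cap at about (287,229) between the detector (252,233) and the lamp (319,223). The rack is at (163,260), the pen at (260,279), the loupe at (373,264), and the microscope eyepieces at (500,225) and (545,205). In the side view the cap is at (306,194) and the rack at (299,302).

```bash
cat > h.py <<'E'
import cv2,numpy as np
from cell import ctrl
def cam(n):
    d=ctrl.get_image(n); return d
def ray(d,u,v):
    E=np.array(d["extrinsics"]); r=E[:3,:3]@np.array([(u-d["cx"])/d["fx"],-(v-d["cy"])/d["fy"],-1.]); return E[:3,3],r/np.linalg.norm(r)
def plane(d,u,v,z):
    o,r=ray(d,u,v); return o+r*(z-o[2])/r[2]
def two(d1,p1,d2,p2):
    o1,r1=ray(d1,*p1);o2,r2=ray(d2,*p2)
    s=np.linalg.lstsq(np.c_[r1,-r2],o2-o1,rcond=None)[0]
    a=o1+s[0]*r1;b=o2+s[1]*r2
    return (a+b)/2,np.linalg.norm(a-b)
def crop(d,x0,y0,x1,y1,k,name):
    cv2.imwrite("pics/"+name,cv2.resize(d["pixels"][y0:y1,x0:x1,::-1],None,fx=k,fy=k,interpolation=cv2.INTER_CUBIC))
E
python3 - <<'E'
from h import *
np.set_printoptions(precision=1,suppress=True)
t=cam("top");s=cam("side")
def red(d,x0,y0,x1,y1):
    p=d["pixels"].astype(int)[y0:y1,x0:x1]; m=(p[...,0]>90)&(p[...,0]>2*p[...,1])&(p[...,0]>2*p[...,2])
    y,x=np.nonzero(m); return x.mean()+x0,y.mean()+y0,len(x)
a=red(t,270,210,305,245);b=red(s,295,180,320,205);print(a,b,two(t,a[:2],s,b[:2]),plane(t,a[0],a[1],135))
for n,u,v,z in[("edge",280,301,0),("eyeL",500,240,450),("eyeR",545,215,450),("eyeL300",500,240,350),("scopeL",348,250,0),("loupe",373,264,34),("beaker",200,163,30),("pen1",230,279,5),("pen2",290,280,5),("rack",163,260,22)]:print(n,plane(t,u,v,z))
print("eye side/top",two(t,(500,228),s,(347,36)),two(t,(556,215),s,(347,36)))
c1=t["pixels"][215:275,130:345,::-1];c2=s["pixels"][180:330,250:360,::-1]
a=cv2.resize(c1,None,fx=3.7,fy=3.7,interpolation=2);cv2.imwrite("pics/c1.png",a)
cv2.imwrite("pics/c2.png",cv2.resize(c2,None,fx=4,fy=4,interpolation=2))
E
```

```text
(np.float64(285.6530612244898), np.float64(227.56462585034012), 147) (np.float64(304.60869565217394), np.float64(191.19565217391303), 46) (array([556.7, 127.7, 131.6]), np.float64(2.1949595943386155)) [555.3 127.6 135. ]
edge [400.  140.4   0. ]
eyeL [ 506.1 -176.1  450. ]
eyeR [ 541.8 -243.   450. ]
eyeL300 [ 512.9 -219.1  350. ]
scopeL [515.4 -17.3   0. ]
loupe [482.1 -68.   34. ]
beaker [715.6 323.2  30. ]
pen1 [450.3 254.4   5. ]
pen2 [447.4 117.3   5. ]
rack [493.7 404.7  22. ]
eye side/top (array([ 522.8, -163.4,  481.2]), np.float64(4.6968357945664625)) (array([ 538.1, -246. ,  473.6]), np.float64(1.7395622455134507))
```

View pics/c1.png

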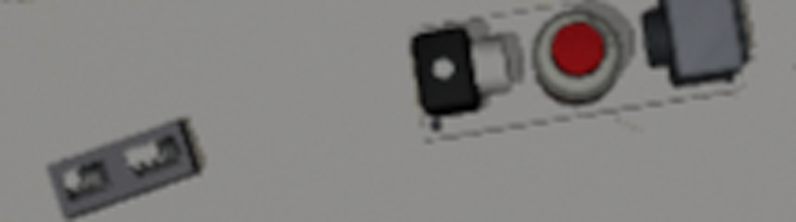

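View pics/c2.png

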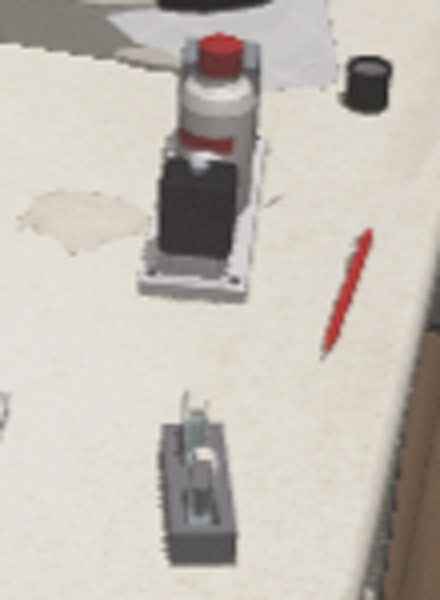

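The crops show the longer stopper, so the long cell, in the rack well nearer the bench (top crop (150,158)) and the square cell at (82,180). The bottle stands clear between the barrels, and bench and rack are both slightly turned.

```bash
python3 - <<'E'
from h import *
np.set_printoptions(precision=2,suppress=True)
t=cam("top");s=cam("side")
P=lambda u,v:(130+u/3.7,215+v/3.7)
a=plane(t,*P(428,142),3);b=plane(t,*P(745,92),3)
d=a-b;print("front edge",a,b,np.linalg.norm(d),"yaw",np.arctan2(-d[0],d[1]))
g=t["pixels"].max(2).astype(np.uint8)
print("bg",g[250,200],g[268,150:180])
# rack
m=np.zeros_like(g);m[243:277,138:190]=(g[243:277,138:190]<g[280,200]*0.8)
c=max(cv2.findContours(m,0,2)[0],key=cv2.contourArea)
bx=cv2.boxPoints(cv2.minAreaRect(c));w=np.array([plane(t,*p,22) for p in bx]);print("rack",bx,w,w.mean(0))
for i in range(4):
    e=w[(i+1)%4]-w[i];print(np.linalg.norm(e),np.arctan2(-e[0],e[1]))
m2=np.zeros_like(g);m2[220:250,238:258]=g[220:250,238:258]<50
c=max(cv2.findContours(m2,0,2)[0],key=cv2.contourArea);r=cv2.minAreaRect(c);bd=cv2.boxPoints(r);w=np.array([plane(t,*p,90) for p in bd]);print("det",w,w.mean(0))
# side-view bench front corners
Q=lambda u,v:(250+u/4,180+v/4)
print("side near corners z12",plane(s,*Q(140,285),12),plane(s,*Q(247,292),12))
# stoppers
for u,v in((150,158),(82,180)):print("stop",plane(t,*P(u,v),57))
print("stop long? side",two(t,P(150,158),s,Q(195,410)),two(t,P(82,180),s,Q(204,458)))
E
```

```text
front edge [508.57 218.96   3.  ] [538.76  21.08   3.  ] 200.16909496610972 yaw 0.1514046398804164
bg 141 [ 47  61  71  76  81  86  86  86  86  86  80  72  70  68  74  98 107 122
 141 141 140 141 140 141 141 141 142 141 141 140]
rack [[141.86 259.41]
 [180.31 245.67]
 [185.79 261.  ]
 [147.33 274.74]] [[495.25 452.55  22.  ]
 [525.89 366.15  22.  ]
 [491.18 353.03  22.  ]
 [460.77 439.13  22.  ]] [493.27 402.71  22.  ]
91.67241738007596 -2.8007993065448877
37.1119762606483 1.9322203168167151
91.31506400409572 0.33941420954503837
36.99519202133207 -1.1996422132301707
det [[567.6  224.02  90.  ]
 [572.06 191.84  90.  ]
 [523.6  184.87  90.  ]
 [519.18 216.87  90.  ]] [545.61 204.4   90.  ]
side near corners z12 [575.45 239.89  12.  ] [509.15 226.04  12.  ]
stop [497.51 380.07  57.  ]
stop [484.71 420.06  57.  ]
stop long? side (array([500.14, 383.28,  44.1 ]), np.float64(4.387732487817594)) (array([486.1 , 422.58,  47.91]), np.float64(2.3535661226038482))
```

```bash
cat >> h.py <<'E'
def rel(c,w):
    # c,w = (x,y,z,yaw) tool straight down; gives row in tool axes cm/rad
    cy,sy=np.cos(c[3]),np.sin(c[3]); d=np.array(w[:3])-np.array(c[:3])
    return [round(v,2) for v in ((cy*d[0]+sy*d[1])/10,(sy*d[0]-cy*d[1])/10,-d[2]/10,0,0,-(w[3]-c[3]))]
E
python3 - <<'E'
from h import *
A=lambda az,r,z:(r*np.cos(az),r*np.sin(az),z,az+1.57)
c=(151.2,-632.2,303.9,.235)
w=[A(-1.3,590,315),A(-1.24,530,325),A(-1.16,475,330)]+[A(-1.07+.1*i,440,330) for i in range(7)]
print([rel(c,x) for x in w]); c=w[-1];print(c)
w=[A(-.37+.1*i,440,330) for i in range(5)]+[A(.13,450,320)]+[(470,108,300,1.72),(500,115,270,1.72),(556,127,230,1.72),(556,127,190,1.72)]
print([rel(c,x) for x in w])
E
```

```text
[[np.float64(2.13), np.float64(-6.04), np.float64(-1.11), 0, 0, -0.04], [np.float64(5.09), np.float64(-12.25), np.float64(-2.11), 0, 0, -0.1], [np.float64(8.32), np.float64(-18.24), np.float64(-2.61), 0, 0, -0.18], [np.float64(11.57), np.float64(-22.55), np.float64(-2.61), 0, 0, -0.27], [np.float64(15.75), np.float64(-23.91), np.float64(-2.61), 0, 0, -0.36], [np.float64(19.78), np.float64(-25.69), np.float64(-2.61), 0, 0, -0.46], [np.float64(23.6), np.float64(-27.86), np.float64(-2.61), 0, 0, -0.57], [np.float64(27.19), np.float64(-30.4), np.float64(-2.61), 0, 0, -0.67], [np.float64(30.51), np.float64(-33.29), np.float64(-2.61), 0, 0, -0.77], [np.float64(33.53), np.float64(-36.49), np.float64(-2.61), 0, 0, -0.87]]
(np.float64(392.29004680594477), np.float64(-199.26996556679003), 330, 1.1)
[[np.float64(4.39), np.float64(-0.22), np.float64(-0.0), 0, 0, -0.1], [np.float64(8.74), np.float64(-0.88), np.float64(-0.0), 0, 0, -0.2], [np.float64(13.0), np.float64(-1.98), np.float64(-0.0), 0, 0, -0.3], [np.float64(17.13), np.float64(-3.49), np.float64(-0.0), 0, 0, -0.4], [np.float64(21.09), np.float64(-5.4), np.float64(-0.0), 0, 0, -0.5], [np.float64(25.4), np.float64(-6.88), np.float64(1.0), 0, 0, -0.6], [np.float64(30.91), np.float64(-7.01), np.float64(3.0), 0, 0, -0.62], [np.float64(32.89), np.float64(-4.66), np.float64(6.0), 0, 0, -0.62], [np.float64(36.5), np.float64(-0.21), np.float64(10.0), 0, 0, -0.62], [np.float64(36.5), np.float64(-0.21), np.float64(14.0), 0, 0, -0.62]]
```

>>> send_rows(rows=[[[2.1, -6.0, -1.1, 0, 0, -0.04], [5.1, -12.2, -2.1, 0, 0, -0.1], [8.3, -18.2, -2.6, 0, 0, -0.18], [11.6, -22.5, -2.6, 0, 0, -0.27], [15.7, -23.9, -2.6, 0, 0, -0.36], [19.8, -25.7, -2.6, 0, 0, -0.46], [23.6, -27.9, -2.6, 0, 0, -0.57], [27.2, -30.4, -2.6, 0, 0, -0.67], [30.5, -33.3, -2.6, 0, 0, -0.77], [33.5, -36.5, -2.6, 0, 0, -0.87]]], grip=0)

```text
clock: 1.3
eef_pos: [387.0, -208.4, 330.3]
tool_rot: [3.14, -0.0, 1.109]
force: [0.9, -0.6, -0.1]
width: 85.5
gripper_force: 0.0
```

>>> send_rows(rows=[[[4.4, -0.2, 0, 0, 0, -0.1], [8.7, -0.9, 0, 0, 0, -0.2], [13.0, -2.0, 0, 0, 0, -0.3], [17.1, -3.5, 0, 0, 0, -0.4], [21.1, -5.4, 0, 0, 0, -0.5], [25.4, -6.9, 1.0, 0, 0, -0.6], [30.9, -7.0, 3.0, 0, 0, -0.62], [32.9, -4.7, 5.0, 0, 0, -0.62], [36.5, -0.2, 8.0, 0, 0, -0.62], [36.5, -0.2, 8.0, 0, 0, -0.62]]])

```text
clock: 2.3
eef_pos: [550.5, 118.2, 247.5]
tool_rot: [-3.142, -0.001, 1.725]
force: [-1.0, -0.2, -0.5]
width: 85.5
gripper_force: 0.0
```

>>> send_rows(rows=[[[0, 0, 0, 0, 0, 0], [0, 0, 0, 0, 0, 0], [0, 0, 0, 0, 0, 0]]])

```text
clock: 2.6
eef_pos: [546.7, 116.7, 250.8]
tool_rot: [3.141, 0.0, 1.725]
force: [-0.3, 0.4, 0.5]
width: 85.2
gripper_force: 0.0
```

```bash
python3 - <<'E'
from h import *
st=ctrl.read_state();e=st["eef_pos"];print(e,st["tool_rot"],st["qpos"].round(2))
c=(*e,st["tool_rot"][2]);print(rel(c,(556,127,195,1.72)),rel(c,(556,127,141,1.72)))
t=cam("side");crop(t,230,60,400,300,2.5,"s1.png")
E
```

```text
[546.73599949 116.69914774 250.83605155] [3.14143410e+00 4.44304234e-04 1.72457783e+00] [ 0.03  0.6  -0.45  1.82  0.35  0.8  -0.44]
[np.float64(0.88), np.float64(1.07), np.float64(5.58), 0, 0, np.float64(0.0)] [np.float64(0.88), np.float64(1.07), np.float64(10.98), 0, 0, np.float64(0.0)]
```

View pics/s1.png

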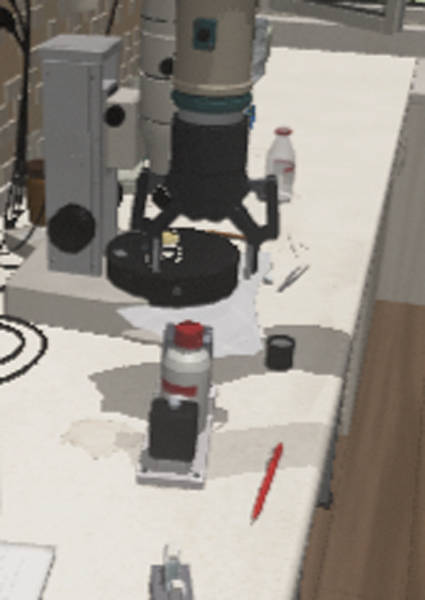

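The open gripper hangs above the bottle, its fingers either side of the cap (188,335 in the crop), with the way down free. I'm aligning first, then lowering.

>>> send_rows(rows=[[[0.9, 1.1, 1.0, 0, 0, 0], [0.9, 1.1, 3.0, 0, 0, 0], [0.9, 1.1, 5.5, 0, 0, 0], [0.9, 1.1, 7.5, 0, 0, 0], [0.9, 1.1, 9.0, 0, 0, 0], [0.9, 1.1, 10.0, 0, 0, 0], [0.9, 1.1, 11.0, 0, 0, 0], [0.9, 1.1, 11.0, 0, 0, 0], [0.9, 1.1, 11.0, 0, 0, 0]]])

```text
clock: 3.55
eef_pos: [557.5, 128.0, 140.2]
tool_rot: [3.141, -0.0, 1.725]
force: [0.0, -0.1, -0.8]
width: 85.4
gripper_force: 0.0
```

>>> send_rows(rows=[[[0, 0, 0, 0, 0, 0], [0, 0, 0, 0, 0, 0], [0, 0, 0, 0, 0, 0], [0, 0, 0, 0, 0, 0], [0, 0, 0, 0, 0, 0], [0, 0, 0, 0, 0, 0], [0, 0, 0, 0, 0, 0], [0, 0, 0, 0, 0, 0], [0, 0, 0, 0, 0, 0], [0, 0, 0, 0, 0, 0]]], grip=255)

```text
clock: 4.55
eef_pos: [557.5, 127.9, 140.9]
tool_rot: [3.14, 0.0, 1.725]
force: [-0.5, -1.2, 5.4]
width: 49.5
gripper_force: 61.6
```

>>> send_rows(rows=[[[0, 0, -1, 0, 0, 0], [0, 0, -3, 0, 0, 0], [0, 0, -6, 0, 0, 0], [0, 0, -9, 0, 0, 0], [0, 0.5, -11, 0, 0, 0], [0, 2, -11, 0, 0, 0], [0, 5, -11, 0, 0, 0], [0, 8.5, -11, 0, 0, 0], [0, 12, -11, 0, 0, 0], [0, 15, -11, 0, 0, 0]]])

```text
clock: 5.55
eef_pos: [706.8, 150.5, 250.3]
tool_rot: [3.141, -0.0, 1.724]
force: [0.1, 0.8, -1.5]
width: 49.3
gripper_force: 62.9
```

>>> send_rows(rows=[[[0, 2, 0, 0, 0, 0], [0, 3, 0, 0, 0, 0], [0, 3, 2, 0, 0, 0], [0, 3, 5, 0, 0, 0], [0, 3, 8, 0, 0, 0], [0, 3, 9.5, 0, 0, 0], [0, 3, 10.5, 0, 0, 0], [0, 3, 11, 0, 0, 0], [0, 3, 11.3, 0, 0, 0], [0, 3, 11.3, 0, 0, 0]]])

```text
clock: 6.55
eef_pos: [735.6, 155.5, 137.8]
tool_rot: [3.14, -0.0, 1.725]
force: [-1.2, 0.4, -2.3]
width: 49.6
gripper_force: 63.0
```

```bash
python3 - <<'E'
from h import *
st=ctrl.read_state();print(st["eef_pos"],st["tool_rot"],st["force"],st["width"])
t=cam("side");crop(t,200,60,400,300,2.5,"s2.png")
E
```

```text
[735.55722485 155.5196786  137.82618371] [ 3.14017849e+00 -1.81654187e-04  1.72467327e+00] [-1.21470079  0.41225468 -2.3231714 ] 49.583639165643284
```

View pics/s2.png

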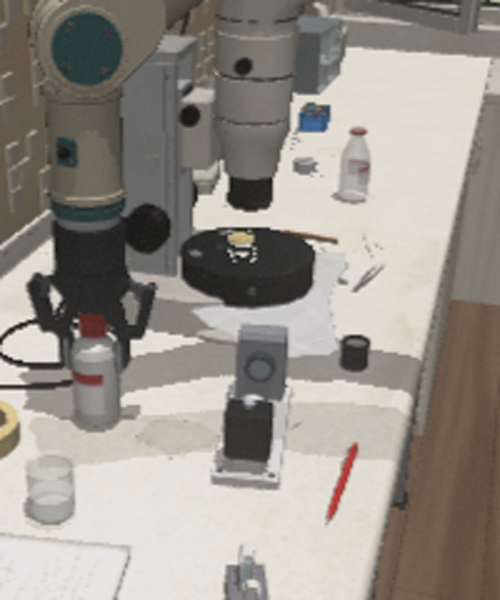

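The bottle is held, cap at (93,325) in the crop, clear of the bench and over empty worktop. Its underside is about 9 mm up.

>>> send_rows(rows=[[[0, 0, 0.4, 0, 0, 0], [0, 0, 0.7, 0, 0, 0], [0, 0, 0.85, 0, 0, 0], [0, 0, 0.9, 0, 0, 0], [0, 0, 0.9, 0, 0, 0]]])

```text
clock: 7.1
eef_pos: [735.1, 155.4, 129.0]
tool_rot: [3.141, 0.0, 1.725]
force: [-2.4, -1.0, 4.6]
width: 49.4
gripper_force: 63.8
```

>>> send_rows(rows=[[[0, 0, 0, 0, 0, 0], [0, 0, 0, 0, 0, 0], [0, 0, 0, 0, 0, 0], [0, 0, 0, 0, 0, 0], [0, 0, 0, 0, 0, 0], [0, 0, 0, 0, 0, 0], [0, 0, 0, 0, 0, 0], [0, 0, 0, 0, 0, 0], [0, 0, 0, 0, 0, 0]]], grip=0)

```text
clock: 8.0
eef_pos: [735.1, 155.4, 127.9]
tool_rot: [3.142, -0.0, 1.725]
force: [-0.0, -0.1, 0.5]
width: 85.5
gripper_force: 0.0
```

```bash
python3 - <<'E'
from h import *
c=(735,155.5,129,1.725)
w=[(735,155.5,135,1.725),(735,155.5,150,1.725),(735,155.5,180,1.725),(735,155.5,215,1.725),(735,155.5,250,1.725),(722,158,295,1.725),(700,190,310,1.75),(672,225,310,1.8),(645,260,310,1.85),(620,295,310,1.9)]
print([[float(v) for v in rel(c,x)] for x in w])
c=w[-1]
w=[(590,330,310,1.91),(560,360,310,1.91),(520,380,300,1.91),(501,381,270,1.91)]
print([[float(v) for v in rel(c,x)] for x in w])
E
```

```text
[[0.0, 0.0, -0.6, 0.0, 0.0, -0.0], [0.0, 0.0, -2.1, 0.0, 0.0, -0.0], [0.0, 0.0, -5.1, 0.0, 0.0, -0.0], [0.0, 0.0, -8.6, 0.0, 0.0, -0.0], [0.0, 0.0, -12.1, 0.0, 0.0, -0.0], [0.45, -1.25, -16.6, 0.0, 0.0, -0.0], [3.95, -2.93, -18.1, 0.0, 0.0, -0.02], [7.84, -5.16, -18.1, 0.0, 0.0, -0.07], [11.71, -7.29, -18.1, 0.0, 0.0, -0.12], [15.55, -9.22, -18.1, 0.0, 0.0, -0.17]]
[[4.28, -1.71, 0.0, 0.0, 0.0, -0.01], [8.09, -3.58, 0.0, 0.0, 0.0, -0.01], [11.28, -6.72, 1.0, 0.0, 0.0, -0.01], [11.99, -8.48, 4.0, 0.0, 0.0, -0.01]]
```

>>> send_rows(rows=[[[0, 0, -0.6, 0, 0, 0], [0, 0, -2.1, 0, 0, 0], [0, 0, -5.1, 0, 0, 0], [0, 0, -8.6, 0, 0, 0], [0, 0, -12.1, 0, 0, 0], [0.4, -1.2, -16.6, 0, 0, 0], [3.9, -2.9, -18.1, 0, 0, -0.02], [7.8, -5.2, -18.1, 0, 0, -0.07], [11.7, -7.3, -18.1, 0, 0, -0.12], [15.5, -9.2, -18.1, 0, 0, -0.17]]])

```text
clock: 9.0
eef_pos: [619.1, 295.9, 311.2]
tool_rot: [3.139, -0.0, 1.897]
force: [0.5, -0.4, 1.1]
width: 85.3
gripper_force: 0.0
```

>>> send_rows(rows=[[[4.3, -1.7, 0, 0, 0, -0.01], [8.1, -3.6, 0, 0, 0, -0.01], [11.3, -6.7, 1.0, 0, 0, -0.01], [12.0, -8.5, 4.0, 0, 0, -0.01], [12.0, -8.5, 4.0, 0, 0, -0.01], [12.0, -8.5, 4.0, 0, 0, -0.01]]])

```text
clock: 9.6
eef_pos: [502.4, 380.9, 270.0]
tool_rot: [3.14, 0.001, 1.905]
force: [0.6, -0.8, 0.1]
width: 85.5
gripper_force: 0.0
```

```bash
python3 - <<'E'
from h import *
st=ctrl.read_state();print(st["eef_pos"],st["tool_rot"],st["force"],st["width"],st["clock"])
t=cam("side")
a=cv2.resize(t["pixels"][270:325,275:325,::-1],None,fx=10,fy=10,interpolation=2)
b=cv2.resize(t["pixels"][100:340,50:340,::-1],(290,240))
o=np.zeros((550,800,3),np.uint8);o[:550,:500]=a;o[:240,505:795]=b;cv2.imwrite("pics/s3.png",o)
E
```

```text
[502.37470891 380.88816409 269.98165719] [3.14015114e+00 7.64890582e-04 1.90475975e+00] [ 0.60283423 -0.76500829  0.10785065] 85.46333244555439 9.6
```

View pics/s3.png

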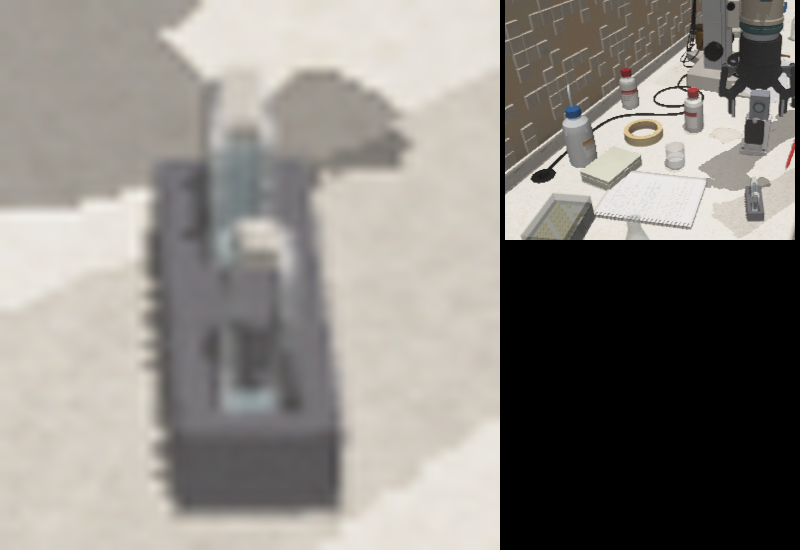

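Side crop: the bottle stands upright on the worktop at (690,110). The long cell's stopper is at (242,95) in the enlarged crop and the square cell's at (260,235).

```bash
python3 - <<'E'
from h import *
np.set_printoptions(precision=1,suppress=True)
t=cam("top");s=cam("side")
im=cv2.imread("pics/top0.png")
g=im.max(2)
print(g[250:272,146:182])
Q=lambda u,v:(275+u/10-.45,270+v/10-.45)
for n,u,v in(("far top c",242,95),("far left-bottom edge of stopper",222,125),("R",265,125),("near c",260,232)):print(n,plane(s,*Q(u,v),57))
for n,u,v in(("body L",214,160),("body R",264,160)):print(n,plane(s,*Q(u,v),40))
# rack top corners in side
for u,v in((158,165),(305,165),(338,430),(178,430)):print(plane(s,*Q(u,v),22))
E
```

```text
[[140 140 141 140 141 141 141 140 141 140 140 141 141 141 140 141 140 141
  141 141 136 126 120 111  94  86  86  86  86  87  86  87  69  30  51  85]
 [141 141 140 140 140 140 140 141 140 141 141 140 141 141 141 140 141 135
  126 121 113  95  85  86  86  87  86  85  78  69  70  80  77  48  34  74]
 [140 141 141 141 141 141 140 141 140 141 141 141 141 140 136 129 126 112
   95  86  86  86  86  86  91  92  82  72  53  34  37  66  86  65  31  68]
 [140 140 141 140 140 140 141 141 141 141 141 135 128 126 111 102  96  85
   85  86  86  88  90  90 107 105  73  50  37  35  38  57  79  68  29  52]
 [140 141 141 140 140 140 140 141 138 132 126 111 101  94  86  85  86  86
   89  97 100 103 114 118 130 126  83  49  51  53  51  48  67  78  48  34]
 [140 141 141 141 141 141 135 125 115 106  94  85  86  86  86  84  86  91
  106 122 128 130 138 141 141 142 108  61  70  67  65  52  59  79  64  29]
 [141 141 141 136 125 120 111  94  85  85  85  86  84  86  86  86  86 101
  127 138 141 140 141 141 141 141 110  76  87  71  68  59  56  75  68  30]
 [133 122 121 112  94  85  84  85  85  85  85  82  84  86
[... 1743 characters left out ...]
3  66  70  79  85  86  86  86  86  80  74  70  63  77  93 101
  123 141 141 141 140 140 140 140 141 141 141 141 141 141 141 141 142 141]
 [100  85  86  86  85  85  85  85  80  72  69  63  69  82  98 123 141 140
  140 140 141 141 141 140 141 140 141 140 140 140 141 140 141 141 141 141]
 [108  87  85  85  85  80  72  69  63  60  74  97 114 131 141 141 141 140
  141 140 141 141 141 141 141 141 141 141 141 140 141 142 141 140 141 140]]
far top c [501.7 387.7  57. ]
far left-bottom edge of stopper [503.2 398.4  57. ]
R [494.6 395.6  57. ]
near c [487.2 427.9  57. ]
body L [506.6 390.2  40. ]
body R [496.4 386.9  40. ]
[522.9 375.   22. ]
[492.1 365.   22. ]
[466.  441.5  22. ]
[496.8 451.4  22. ]
```

>>> send_rows(rows=[[[0.6, 0, 2, 0, 0, 0], [0.6, 0, 5, 0, 0, 0], [0.6, 0, 8.5, 0, 0, 0], [0.6, 0, 11, 0, 0, 0], [0.6, 0, 12.5, 0, 0, 0], [0.6, 0, 13, 0, 0, 0], [0.6, 0, 13, 0, 0, 0], [0.6, 0, 13, 0, 0, 0]]], grip=165)

```text
clock: 10.55
eef_pos: [500.5, 387.4, 140.3]
tool_rot: [3.139, -0.001, 1.904]
force: [0.1, 0.7, 0.2]
width: 30.2
gripper_force: 0.0
```

```bash
python3 - <<'E'
from h import *
st=ctrl.read_state();print(st["eef_pos"],st["tool_rot"],st["force"],st["width"],st["clock"])
t=cam("side");u=cam("top")
a=cv2.resize(t["pixels"][245:325,275:325,::-1],None,fx=7,fy=7,interpolation=2)
b=cv2.resize(u["pixels"][225:285,130:200,::-1],None,fx=6,fy=6,interpolation=2)
o=np.zeros((560,790,3),np.uint8);o[:560,:350]=a;o[:360,360:780]=b;cv2.imwrite("pics/s4.png",o)
E
```

```text
[500.51890399 387.41174006 140.28472445] [ 3.13922132e+00 -9.88951177e-04  1.90436139e+00] [0.10762376 0.69403341 0.24088097] 30.202972987654842 10.55
```

View pics/s4.png

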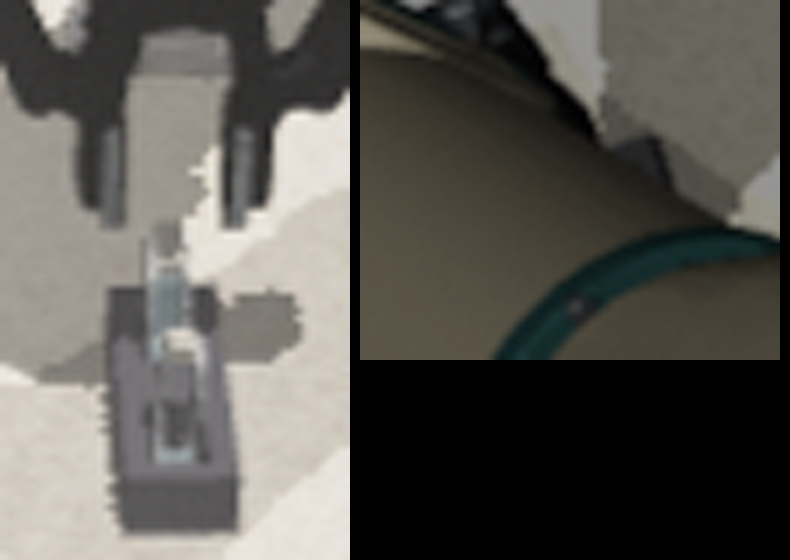

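The side crop shows the fingertips at (125,225) and (228,225), straddling the cell. The cell's body spans about (150–187, 280), so the middle of the fingers may be slightly to its right. I'll check this by projection.

```bash
python3 - <<'E'
from h import *
d=cam("side")
def proj(p):
    E=np.array(d["extrinsics"]);q=E[:3,:3].T@(np.array(p)-E[:3,3]);return (d["cx"]+d["fx"]*q[0]/-q[2]).round(2),(d["cy"]-d["fy"]*q[1]/-q[2]).round(2)
for p in[(500.5,387.4,69),(501,386.5,52),(501,386.5,37),(501,386.5,25)]:
    u,v=proj(p);print(p,u,v,"crop",(u-275+.5)*7,(v-245+.5)*7)
p=d["pixels"].astype(int).sum(2)//3
for r in(278,281,282,284,286,288,290):print(r,p[r,290:310])
for r in(272,274,276):print(r,p[r,286:316])
E
```

```text
(500.5, 387.4, 69) 299.54 274.6 crop 175.28000000000014 210.70000000000016
(501, 386.5, 52) 299.12 280.62 crop 172.34000000000003 252.84000000000003
(501, 386.5, 37) 298.87 286.09 crop 170.59000000000003 291.1299999999998
(501, 386.5, 25) 298.67 290.41 crop 169.1900000000001 321.3700000000002
278 [152 154 154 155 155 154 149 132 122 120 120 202 222 223 223 222 222 225
 224 226]
281 [153 152 150 150 151 134 173 155 130 129 183 190 213 224 225 225 223 226
 223 209]
282 [151 152 149 148 149 132 175 188 173 166 172 196 219 224 225 225 223 224
 210 196]
284 [153 153 153 153 150 132 184 170 144 144 137 163 207 219 204 196 200 203
 202 202]
286 [111  79  78  75  77  85 139 136 123 122 117 130 102  75  77 113 177 200
 195 193]
288 [110  79  78  77  80  88 128 128 124 123 113 142 110  76  77  85 111 171
 149 122]
290 [ 97  78  79  81  79  85 125 128 122 122 115 130 105  80  76  76 109 122
 120 121]
272 [ 86  54  53  75  98 103  82 130 150 151 150 149 149 150 149 150 151 150
 158 210 144  51 100 114  92  62  52 121 206 226]
274 [125  84  70  81  98  93  92 136 151 151 152 151 148 148 150 149 152 205
 221 221 151  63  98 115 102 101 112 191 222 223]
276 [155 153 156 123 104  96  95 137 151 152 149 142 139 139 138 202 224 222
 222 223 170  95 108 123 177 219 223 222 221 208]
```

Fingers and cell project where they should, within half a pixel (about 1 mm). I'm lowering 40 mm and closing.

>>> send_rows(rows=[[[0, 0, 1, 0, 0, 0], [0, 0, 2, 0, 0, 0], [0, 0, 3, 0, 0, 0], [0, 0, 3.7, 0, 0, 0], [0, 0, 4, 0, 0, 0], [0, 0, 4, 0, 0, 0], [0, 0, 4, 0, 0, 0]]])

```text
clock: 11.4
eef_pos: [499.7, 387.0, 99.0]
tool_rot: [3.141, -0.0, 1.905]
force: [0.7, 0.7, 1.5]
width: 30.1
gripper_force: 0.0
```

>>> send_rows(rows=[[[0, 0, 0, 0, 0, 0], [0, 0, 0, 0, 0, 0], [0, 0, 0, 0, 0, 0], [0, 0, 0, 0, 0, 0], [0, 0, 0, 0, 0, 0], [0, 0, 0, 0, 0, 0], [0, 0, 0, 0, 0, 0], [0, 0, 0, 0, 0, 0]]], grip=255)

```text
clock: 12.2
eef_pos: [500.0, 387.1, 99.5]
tool_rot: [3.141, -0.0, 1.905]
force: [-0.2, 0.1, 6.1]
width: 11.3
gripper_force: 59.2
```

>>> send_rows(rows=[[[0, 0, -0.5, 0, 0, 0], [0, 0, -1.5, 0, 0, 0], [0, 0, -2.5, 0, 0, 0], [0, 0, -4, 0, 0, 0], [0, 0, -6.5, 0, 0, 0], [0, 0, -9.5, 0, 0, 0], [0, 0, -12, 0, 0, 0], [0, 0, -13, 0, 0, 0], [0, 0, -13, 0, 0, 0], [0, 0, -13, 0, 0, 0]]])

```text
clock: 13.2
eef_pos: [499.3, 386.2, 228.3]
tool_rot: [-3.14, 0.001, 1.905]
force: [-0.2, -0.8, -0.8]
width: 11.7
gripper_force: 58.8
```

```bash
python3 - <<'E'
from h import *
st=ctrl.read_state();print(st["eef_pos"],st["tool_rot"],st["force"],st["width"],st["clock"])
t=cam("side");u=cam("top")
a=cv2.resize(t["pixels"][205:285,275:345,::-1],None,fx=5,fy=5,interpolation=2)
b=cv2.resize(u["pixels"][200:260,235:335,::-1],None,fx=8,fy=8,interpolation=2)[:, :]
c=cv2.resize(t["pixels"][225:330,265:345,::-1],None,fx=1.0,fy=1.0)
o=np.zeros((600,800,3),np.uint8)
b=cv2.resize(b,(600,360));o[:360,:600]=b
x=cv2.resize(t["pixels"][210:258,275:325,::-1],(250,240),interpolation=2);o[360:,:250]=x
x=cv2.resize(t["pixels"][200:320,275:335,::-1],None,fx=2,fy=2,interpolation=2);o[360:,260:380]=x
cv2.imwrite("pics/s5.png",o);cv2.imwrite("pics/top5.png",u["pixels"][:,:,::-1]);cv2.imwrite("pics/side5.png",t["pixels"][:,:,::-1])
E
```

```text
[499.28207608 386.22489821 228.28586553] [-3.14044235e+00  7.75889634e-04  1.90479181e+00] [-0.23170911 -0.8192925  -0.77560564] 11.72974733746169 13.2
```

View pics/s5.png

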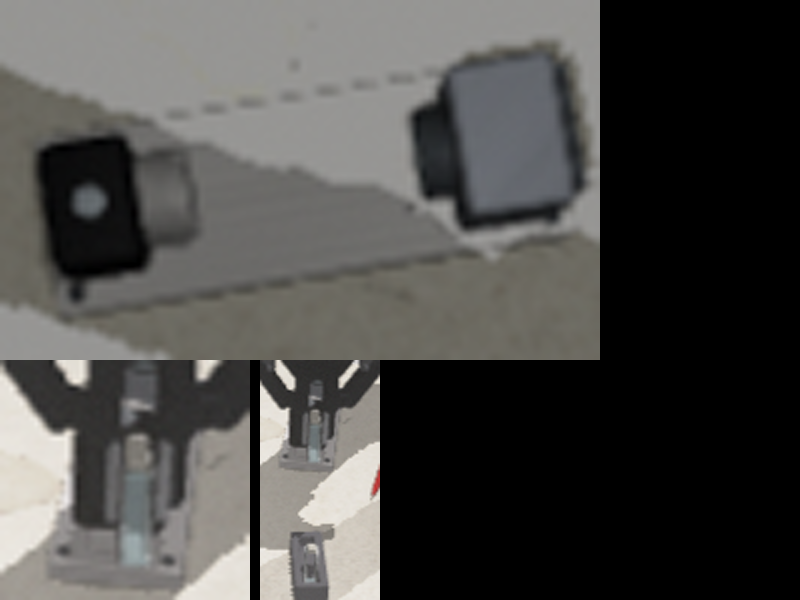

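The cell is held upright between the pads (side crop (135,500)). In the top crop the barrels end at about (195,196) on the detector side and (416,152) on the lamp side.

```bash
python3 - <<'E'
from h import *
np.set_printoptions(precision=1,suppress=True)
t=cam("top");s=cam("side")
P=lambda u,v:(235+u/6-.45,200+v/6-.45)
a=plane(t,*P(195,196),62);b=plane(t,*P(416,152),62);d=a-b
print(a,b,(a+b)/2,np.linalg.norm(d),np.arctan2(-d[0],d[1]))
a=plane(t,*P(68,313),3);b=plane(t,*P(592,234),3);d=a-b;print("front edge",a,b,np.linalg.norm(d),np.arctan2(-d[0],d[1]))
a=plane(t,*P(170,115),8);b=plane(t,*P(440,72),8);d=a-b;print("back edge",a,b,np.arctan2(-d[0],d[1]))
for n in((90,200,90),(510,135,92)):print(plane(t,*P(n[0],n[1]),n[2]))
# side: near end of base, corners in crop scale 5 offset (275,210-360/5)
Q=lambda u,v:(275+u/5-.45,210+(v-360)/5-.45)
for u,v in((50,565),(183,567)):print("side corner",plane(s,*Q(u,v),12))
# cell bottom in hand: underside front edge
st=ctrl.read_state();e=st["eef_pos"]
for u,v in((135,562),):
  o,r=ray(s,*Q(u,v)); k=(e[1]+11-o[1])/r[1];print("cell bottom near edge",o+k*r)
E
```

```text
[552.1 168.   62. ] [568.   86.8  62. ] [560.1 127.4  62. ] 82.70264629045681 0.19229385720251083
front edge [512.4 218.5   3. ] [541.8  16.7   3. ] 203.9123472496121 0.1446585554539278
back edge [588.1 179.1   8. ] [604.4  74.8   8. ] 0.1540894515209367
[548.5 204.7  90. ]
[570.9  54.4  92. ]
side corner [577.4 237.3  12. ]
side corner [512.6 217.9  12. ]
cell bottom near edge [496.4 397.3 139.7]
```

```bash
python3 - <<'E'
from h import *
c=(499.3,386.2,228.8,1.905)
e=np.array((559.5,126.5,230,1.722))
print([[float(v) for v in rel(c,np.array(c)*(1-f)+e*f)] for f in(.08,.22,.38,.54,.7,.84,.94,1)])
E
```

```text
[[-2.12, -0.23, -0.01, 0.0, 0.0, 0.01], [-5.83, -0.62, -0.03, 0.0, 0.0, 0.04], [-10.07, -1.08, -0.05, 0.0, 0.0, 0.07], [-14.31, -1.53, -0.06, 0.0, 0.0, 0.1], [-18.56, -1.98, -0.08, 0.0, 0.0, 0.13], [-22.27, -2.38, -0.1, 0.0, 0.0, 0.15], [-24.92, -2.66, -0.11, 0.0, 0.0, 0.17], [-26.51, -2.83, -0.12, 0.0, 0.0, 0.18]]
```

>>> send_rows(rows=[[[-2.1, -0.2, 0, 0, 0, 0.01], [-5.8, -0.6, 0, 0, 0, 0.04], [-10.1, -1.1, 0, 0, 0, 0.07], [-14.3, -1.5, 0, 0, 0, 0.1], [-18.6, -2.0, 0, 0, 0, 0.13], [-22.3, -2.4, 0, 0, 0, 0.15], [-24.9, -2.7, 0, 0, 0, 0.17], [-26.5, -2.85, 0, 0, 0, 0.183], [-26.5, -2.85, 0, 0, 0, 0.183], [-26.5, -2.85, 0, 0, 0, 0.183]]])

```text
clock: 14.4
eef_pos: [559.3, 128.6, 228.8]
tool_rot: [-3.141, -0.002, 1.723]
force: [-0.1, 0.7, 0.1]
width: 11.4
gripper_force: 58.8
```

```bash
python3 - <<'E'
from h import *
st=ctrl.read_state();print(st["eef_pos"],st["tool_rot"],st["width"],st["gripper_force"])
print(rel((*st["eef_pos"],st["tool_rot"][2]),(559.5,126.5,137.5,1.722)))
E
```

```text
[559.29191484 128.60175039 228.76685024] [-3.14146872e+00 -1.59115344e-03  1.72310968e+00] 11.392079536090316 58.79367291927338
[np.float64(-0.21), np.float64(-0.01), np.float64(9.13), 0, 0, np.float64(0.0)]
```

>>> send_rows(rows=[[[-0.2, 0, 1, 0, 0, 0], [-0.2, 0, 3, 0, 0, 0], [-0.2, 0, 5, 0, 0, 0], [-0.2, 0, 7, 0, 0, 0], [-0.2, 0, 8.3, 0, 0, 0], [-0.2, 0, 8.9, 0, 0, 0], [-0.2, 0, 9.1, 0, 0, 0], [-0.2, 0, 9.1, 0, 0, 0], [-0.2, 0, 9.1, 0, 0, 0]]])

```text
clock: 15.3
eef_pos: [560.4, 125.4, 138.7]
tool_rot: [3.14, -0.0, 1.722]
force: [0.8, 0.3, -0.2]
width: 11.7
gripper_force: 58.8
```

```bash
python3 - <<'E'
from h import *
st=ctrl.read_state();print(st["eef_pos"],st["tool_rot"],st["width"],st["force"])
t=cam("side");u=cam("top")
def proj(d,p):
    E=np.array(d["extrinsics"]);q=E[:3,:3].T@(np.array(p)-E[:3,3]);return (d["cx"]+d["fx"]*q[0]/-q[2]).round(1),(d["cy"]-d["fy"]*q[1]/-q[2]).round(1)
e=st["eef_pos"];g=np.array([e[0],e[1],45])
ax=np.array([-np.sin(.151),np.cos(.151),0])
for n,p in(("cell bot near",g+ax*11.3),("cell top near",g+ax*11.3+[0,0,45]),("det top centre",np.array([559.5,126.5,90])+ax*80),("det front end base",np.array([559.5,126.5,12])+ax*100)):
    a=proj(t,p);print(n,a,"crop",(a[0]-265)*6,(a[1]-150)*6)
o=np.zeros((600,800,3),np.uint8);o[:,:480]=cv2.resize(t["pixels"][150:250,265:345,::-1],(480,600),interpolation=2)
x=cv2.resize(u["pixels"][190:260,235:335,::-1],(310,217),interpolation=2);o[:217,485:795]=x
cv2.imwrite("pics/s6.png",o)
E
```

```text
[560.35858276 125.36098833 138.66982318] [ 3.14011542e+00 -2.07908317e-04  1.72180960e+00] 11.688901606716966 [ 0.75019697  0.28185611 -0.22146304]
cell bot near (np.float64(302.1), np.float64(221.1)) crop 222.60000000000014 426.59999999999997
cell top near (np.float64(302.8), np.float64(206.6)) crop 226.80000000000007 339.59999999999997
det top centre (np.float64(300.3), np.float64(220.0)) crop 211.80000000000007 420.0
det front end base (np.float64(298.3), np.float64(250.3)) crop 199.80000000000007 601.8000000000001
```

View pics/s6.png

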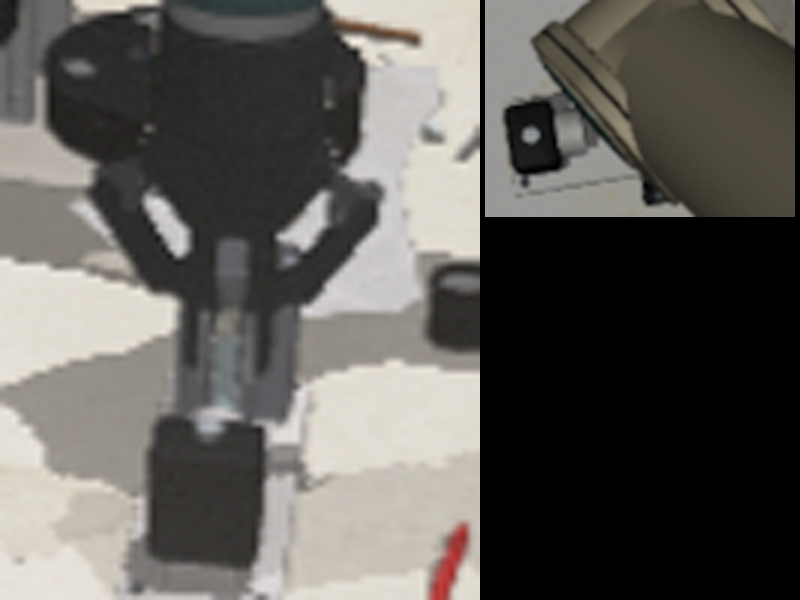

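The picture shows the cell (225,365) held upright between the heads and in line with the detector's top centre (210,425), about 1 mm from predicted. I'll hold a moment to see the settled pose.

>>> send_rows(rows=[[[0.1, 0, 0, 0, 0, 0], [0.1, 0, 0, 0, 0, 0], [0.1, 0, 0, 0, 0, 0], [0.1, 0, 0, 0, 0, 0], [0.1, 0, 0, 0, 0, 0]]])

```text
clock: 15.9
eef_pos: [559.8, 126.1, 137.9]
tool_rot: [3.142, 0.0, 1.722]
force: [0.8, -0.2, 0.4]
width: 11.4
gripper_force: 58.8
```

>>> send_rows(rows=[[[0, 0, 0, 0, 0, 0], [0, 0, 0, 0, 0, 0]]])

```text
clock: 16.1
eef_pos: [559.7, 126.1, 137.9]
tool_rot: [-3.142, 0.0, 1.722]
force: [-0.4, 0.3, -1.1]
width: 11.3
gripper_force: 58.8
```

>>> send_rows(rows=[[[0, 0, 0, 0, 0, 0], [0, 0, 0, 0, 0, 0]]])

```text
clock: 16.3
eef_pos: [559.8, 126.1, 137.9]
tool_rot: [3.142, -0.0, 1.722]
force: [0.1, -0.6, -0.5]
width: 11.5
gripper_force: 58.8
```

>>> send_rows(rows=[[[0.1, 0.05, 0.03, 0, 0, 0], [0.1, 0.05, 0.03, 0, 0, 0], [0.1, 0.05, 0.03, 0, 0, 0], [0.1, 0.05, 0.03, 0, 0, 0], [0.1, 0.05, 0.03, 0, 0, 0], [0.1, 0.05, 0.03, 0, 0, 0]]])

```text
clock: 16.9
eef_pos: [560.1, 127.1, 137.6]
tool_rot: [3.142, -0.0, 1.722]
force: [0.5, 0.0, 0.6]
width: 11.5
gripper_force: 58.8
```

```bash
python3 - <<'E'
from cell import ctrl
s=ctrl.read_state();print(s["eef_pos"],s["width"]);print(ctrl.finish_job())
E
```

```text
[560.08546016 127.13698853 137.62162876] 11.47182917322717
the job is handed in; nothing more can be done
None
```

I handed the job in at 16.9 s with the bottle standing upright on the worktop behind the bench and the long cell held still, midway between lamp and detector; I placed it to about 1–2 mm from the camera measurements, and the judge's result was not shown.

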